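# Close the core pins of three mould blocks in order

## Robot

A 6-joint arm with a two-finger parallel gripper is mounted at the origin on the work surface. World frame = base frame: x ahead of the robot, y to its left, z up, the work surface at z = 0. Lengths are in m, angles in degrees, forces in N, time in s.
With the tool pointing down it reaches from about 0.4 to 0.825 m from the base axis. Payload 7 kg.
Tool frame: the origin (TCP) lies at the very end of the fingers, on their centre line; the grasp point (between the pads) lies 19 mm behind it (ctrl.grip_point_offset is the distance from the TCP to the grasp point, in m); x points along the fingers, z is the direction in which the jaws open and shut, and the axes are right-handed (so a half turn about x gives the same grasp; the last joint's range is limited). The gripper opens to 88 mm and grips with 3 to 60 N. Pads are 19 mm wide; open, the fingers measure 130 mm over their backs; the gripper's body (78 mm by 193 mm) begins 47 mm behind the grasp point.
Start: joints at [92.252, 20.546, 0.682, 0, -70.136, -16.507], TCP at [0.166, 0.654, 0.227] pointing down, gripper open.
Joint ranges: [-176.03, 176.03], [-82.01, 121.73], [-58.28, 71.71], [-173.87, 95.51], [-174.79, -0.11], [-173.66, 173.66]. Speed limits (degrees/s): [136.94, 136.94, 172.46, 180, 180, 180].

## Interface

Orientations are given as [roll, pitch, yaw] about the fixed x, y, z axes, in that order (R = Rz(yaw) Ry(pitch) Rx(roll)).
In Python, from plant import get_obs, snapshot, calibration, close_job, ctrl gives the robot as it stands.
- The arm moves only by the tool move_arm, never from a script. Its argument "commands" is a list that holds one entry, the list of rows, each a list of 4 numbers: the shift along the tool's x, y, z in cm, then the turn about the tool's x in rad. In form: [[[dx, dy, dz, spin], ...]]. A call has 1 to 8 rows; each row shifts and turns the commanded pose from where the row before left it, along the tool's axes as they then stand; what a row does not reach is not made up. A row lasts 1/10 s, in which the tool goes at most 50 mm and 8.59 degrees, less where a joint would pass 70% of its speed; a pose out of reach is approached as far as the arm can. A call with a gripper value outside its range is refused whole. "jaw" is the finger opening in cm, from 0 to 8.76, set as the call begins (left out, the last holds). The fingers move at their own pace and stop on an object; the grip force is fixed at half the most. Time passes only in rows, so rows that do not move let the fingers close. It gives the time, the measured TCP pose, the force and the opening at its end, in the units of the state.
- get_obs(): the state, without advancing time (a new reading comes with each control period).
- snapshot(name): name is "side" or "top" or "wrist"; returns (picture, depth): 480x640x3 uint8, red, green, blue; 480x640 float32, m along the optical axis (not along the pixel's ray), 0 where there is no reading.
- calibration(name): a dict with "mtx" (3x3 intrinsics, pixels), "T" (4x4, takes a point from camera to world coordinates); the wrist camera has in their place "tool_from_camera" (4x4, takes a point from camera to tool coordinates, whose origin is the TCP and whose axes are the tool frame's). Camera axes: x right, y up, looking along -z (the intrinsics and any distortion apply to the point x, -y, -z); pixel columns grow to the right and rows downward; lengths in m; the calibration is good to about 2 mm. A picture is of the moment at which its call begins: read the wrist's pose just before it. calibration takes no time and is no camera call.
- close_job(): hands the job in, once; it reports no verdict.
The state is a dict: "clock": time; "joint_pos": joint angles; "qvel": joint speeds; "tau": joint torques, N m; "tool_pos": TCP position; "orientation": TCP orientation; "force": force on the tool from outside, world axes, zero at the start; "moment": the same for the moment, N m; "opening": finger opening in m.
Only numpy, scipy, OpenCV 4.12 (cv2) and the standard library are available. Lean on these libraries where they do the work, as an engineer would, in place of code of your own. Each camera call takes 0.05 s, during which the arm holds its last target. There are 200 camera calls.

## Task

Get the mould blocks ready for the press: with a light push of the fingertips, press down the raised core pin with the yellow cap, then the blue one, then the green one, each fully home so that its cap sits on its block, and leave the red one raised. Only press, gently: do not grip, lift or shove the blocks, and leave the white bobbins standing and the screwdriver where it lies.

Things in the scene. Friction and masses are not known exactly. Their poses are not given: they have to be found in the camera images.
- yellow_block: loose dark steel-coloured mould block with a silver band, 60 (its x) x 100 (its y) x 30 mm high, about 0.5 kg, standing on the table. Origin: centre of its underside; z up. Six small orange stubs 4 mm high mark its top. Its core pin stands at y = +25 mm, a loose white bobbin at about y = -30 mm
- yellow_pin (a joint): the yellow-capped core pin of that block: slide straight down, metres. Near 0 (0 to 0.001 at the start): raised, with a 12 mm gap under the cap in which the orange stem shows; 0.012: fully home, the cap sitting on the block. It has no return spring: about 3 N of friction, it stays where it is left. At 0.012 it meets a rubber cushion (about 4 N per mm), so it can be forced a few mm further; let go, it comes back to within 0.3 mm of 0.012
- yellow_top (a point): centre of the top face of the yellow cap (round, flat, 30 mm across, 8 mm thick); it moves with the pin: 50 mm above the table raised, 38 mm when home
- blue_block: loose dark steel-coloured mould block with a silver band, 60 (its x) x 100 (its y) x 40 mm high, about 0.65 kg, standing on the table. Origin: centre of its underside; z up. Six small orange stubs 4 mm high mark its top. Its core pin stands at y = +25 mm, a loose white bobbin at about y = -30 mm
- blue_pin (a joint): the blue-capped core pin of that block: slide straight down, metres. Near 0 (0 to 0.001 at the start): raised, with a 12 mm gap under the cap in which the orange stem shows; 0.012: fully home, the cap sitting on the block. It has no return spring: about 3 N of friction, it stays where it is left. At 0.012 it meets a rubber cushion (about 4 N per mm), so it can be forced a few mm further; let go, it comes back to within 0.3 mm of 0.012
- blue_top (a point): centre of the top face of the blue cap (round, flat, 30 mm across, 8 mm thick); it moves with the pin: 60 mm above the table raised, 48 mm when home
- green_block: loose dark steel-coloured mould block with a silver band, 60 (its x) x 100 (its y) x 50 mm high, about 0.8 kg, standing on the table. Origin: centre of its underside; z up. Six small orange stubs 4 mm high mark its top. Its core pin stands at y = +25 mm, a loose white bobbin at about y = -30 mm
- green_pin (a joint): the green-capped core pin of that block: slide straight down, metres. Near 0 (0 to 0.001 at the start): raised, with a 12 mm gap under the cap in which the orange stem shows; 0.012: fully home, the cap sitting on the block. It has no return spring: about 3 N of friction, it stays where it is left. At 0.012 it meets a rubber cushion (about 4 N per mm), so it can be forced a few mm further; let go, it comes back to within 0.3 mm of 0.012
- green_top (a point): centre of the top face of the green cap (round, flat, 30 mm across, 8 mm thick); it moves with the pin: 70 mm above the table raised, 58 mm when home
- red_block: loose dark steel-coloured mould block with a silver band, 60 (its x) x 100 (its y) x 36 mm high, about 0.6 kg, standing on the table. Origin: centre of its underside; z up. Six small orange stubs 4 mm high mark its top. Its core pin stands at y = +25 mm, a loose white bobbin at about y = -30 mm
- red_pin (a joint): the red-capped core pin of that block: slide straight down, metres. Near 0 (0 to 0.001 at the start): raised, with a 12 mm gap under the cap in which the orange stem shows; 0.012: fully home, the cap sitting on the block. It has no return spring: about 3 N of friction, it stays where it is left. At 0.012 it meets a rubber cushion (about 4 N per mm), so it can be forced a few mm further; let go, it comes back to within 0.3 mm of 0.012
- red_top (a point): centre of the top face of the red cap (round, flat, 30 mm across, 8 mm thick); it moves with the pin: 56 mm above the table raised, 44 mm when home
- yellow_bobbin: loose white bobbin, upright cylinder 20 mm across, 36 mm tall, on the yellow block. Origin: centre of its underside
- blue_bobbin: loose white bobbin, upright cylinder 20 mm across, 36 mm tall, on the blue block. Origin: centre of its underside
- green_bobbin: loose white bobbin, upright cylinder 20 mm across, 36 mm tall, on the green block. Origin: centre of its underside
- red_bobbin: loose white bobbin, upright cylinder 20 mm across, 36 mm tall, on the red block. Origin: centre of its underside
- bobbin0: loose white bobbin, upright cylinder 20 mm across, 36 mm tall, on the green glass plate. Origin: centre of its underside
- bobbin1: loose white bobbin, upright cylinder 20 mm across, 36 mm tall, on the green glass plate. Origin: centre of its underside
- bobbin2: loose white bobbin, upright cylinder 20 mm across, 36 mm tall, on the green glass plate. Origin: centre of its underside
- bobbin3: loose white bobbin, upright cylinder 20 mm across, 36 mm tall, on the green glass plate. Origin: centre of its underside
- plate: fixed green glass plate, 120 x 200 x 8 mm, with four white bobbins on it. Origin: centre of its underside
- driver: loose screwdriver lying on the table to the robot's right. Bystander
Not all that is in view belongs to the job. Leave any turquoise look-alike of the yellow_block alone.

How it is judged:
By the outcome, as a careful person would: the job done as asked, in the order asked, and still so for the second after the job is handed in, with the robot touching nothing.
It also fails if it takes over 48 s, if anything falls off the work surface, if the arm or the gripper's body presses on something with over 40 N, if the wrist force passes 120 N, or if a joint passes its speed limit or range.

## Working session

There is one attempt and no reset: what is moved stays moved. The work goes in short steps, Python scripts to look and compute and a tool call to move; the robot and the scene stay as the last step left them, time stands still between calls to the robot, and variables do not carry over. Pictures are saved under pics/ and viewed, about 8 in all and at most 12, crops included, and the job is handed in when it is done.

Besides the shell and the picture viewer there is one more tool, called after "Emit:" as name(argument=value, ...) on one line, values as JSON. move_arm: Moves the arm, as the interface text tells. Its arguments: {"type":"object","properties":{"commands":{"type":"array"},"jaw":{"type":"number"}},"required":["commands"]}

```bash
mkdir -p pics; ls
cat > h.py <<'E'
import numpy as np, cv2
from plant import get_obs, snapshot, calibration, close_job, ctrl
from scipy.spatial.transform import Rotation as R
def toolT():
    o=get_obs(); T=np.eye(4); T[:3,:3]=R.from_euler('xyz',o['orientation'],degrees=True).as_matrix(); T[:3,3]=o['tool_pos']; return T
def cam(n):
    c=calibration(n); T=c['T'] if 'T' in c else toolT()@np.array(c['tool_from_camera']); return np.array(c['mtx']),np.array(T),c
def shot(n,f):
    K,T,c=cam(n); p,d=snapshot(n); cv2.imwrite(f'pics/{f}.png',p[:,:,::-1]); np.savez(f'pics/{f}.npz',p=p,d=d,K=K,T=T); return p,d,K,T
def world(u,v,z,K,T):  # z: depth array/values
    z=np.asarray(z); P=np.stack([(u-K[0,2])/K[0,0]*z,-(v-K[1,2])/K[1,1]*z,-z,np.ones_like(z)],-1); return (P@T.T)[...,:3]
def cloud(f):
    a=np.load(f'pics/{f}.npz'); v,u=np.mgrid[:480,:640]; return a['p'],a['d'],world(u,v,a['d'].astype(float),a['K'],a['T'])
E
python3 - <<'E'
from h import *
print(get_obs()); 
for n in('top','side','wrist'): print(n,{k:np.round(v,3) if not isinstance(v,str) else v for k,v in calibration(n).items()})
shot('top','top0'); shot('side','side0')
E
```

```text
pics
{'clock': 0.0, 'joint_pos': array([ 9.22525673e+01,  2.05899360e+01,  6.32821849e-01, -1.88669417e-02,
       -7.01338545e+01, -1.65072348e+01]), 'qvel': array([-0.02581467, -0.03144509, -0.00645484, -0.04710566, -0.01126813,
       -0.09819353]), 'tau': array([-1.03747429e-04, -5.82715166e+01,  2.93062019e+01,  6.99736163e+00,
        6.87495005e-03, -1.51219219e-04]), 'tool_pos': array([0.16611623, 0.6537416 , 0.2256363 ]), 'orientation': array([  5.47613784,  89.90731788, -98.78495514]), 'force': array([ 0.82856936,  0.15902705, -0.66014822]), 'moment': array([ 0.06955058, -0.01583307,  0.03265001]), 'opening': 0.08765851243463368}
top {'mtx': array([[510.164,   0.   , 311.723],
       [  0.   , 510.164, 241.165],
       [  0.   ,   0.   ,   1.   ]]), 'T': array([[-0.002,  0.996, -0.092,  0.405],
       [-1.   , -0.002, -0.006, -0.102],
       [-0.006,  0.092,  0.996,  1.369],
       [ 0.   ,  0.   ,  0.   ,  1.   ]])}
side {'mtx': array([[533.402,   0.   , 312.953],
       [  0.   , 533.402, 241.098],
       [  0.   ,   0.   ,   1.   ]]), 'T': array([[ 0.764,  0.312, -0.565, -0.096],
       [-0.646,  0.373, -0.666, -0.811],
       [ 0.002,  0.874,  0.486,  0.605],
       [ 0.   ,  0.   ,  0.   ,  1.   ]])}
wrist {'mtx': array([[384.87 ,   0.   , 321.959],
       [  0.   , 384.87 , 239.288],
       [  0.   ,   0.   ,   1.   ]]), 'tool_from_camera': array([[ 0.   ,  0.276, -0.961, -0.158],
       [ 0.001,  0.961,  0.276,  0.075],
       [ 1.   , -0.001,  0.   , -0.001],
       [ 0.   ,  0.   ,  0.   ,  1.   ]])}
```

View pics/top0.png

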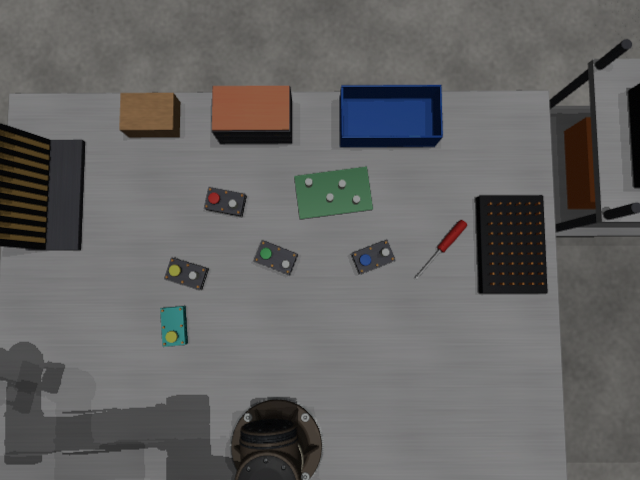

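View pics/side0.png

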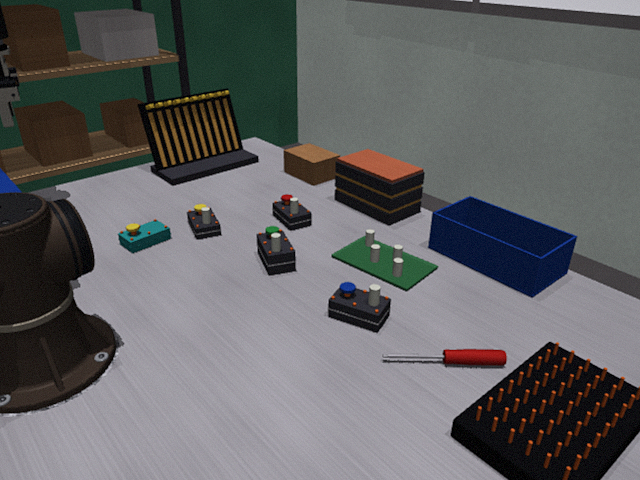

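Top view: yellow cap on a dark block at (174,270), and a turquoise look-alike with a yellow cap at (172,337), which I'll leave alone. Blue is at (365,260), green at (266,254) and red at (214,198). The dark block with a silver band and bobbin fits the description. Next I'll measure the caps and bobbins.

Run:
```python
from h import *
p,d,W=cloud('top0')
hsv=cv2.cvtColor(p,cv2.COLOR_RGB2HSV)
print(W[300,400],W[200,450])
caps=dict(yellow=(174,270),blue=(365,260),green=(266,254),red=(214,198)); bob=dict(yellow=(193,275),blue=(386,252),green=(286,265),red=(233,203))
def blob(c,sat):
    u,v=c; s=slice(v-10,v+11),slice(u-10,u+11)
    h0=hsv[v,u].astype(int); h=hsv[s].astype(int)
    dh=np.abs((h[...,0]-h0[0]+90)%180-90)
    m=(dh<10)&(h[...,1]>110)&(h[...,2]>70) if sat else (h[...,1]<70)&(h[...,2]>130)
    n,l,st,ce=cv2.connectedComponentsWithStats(m.astype(np.uint8)); 
    m=l==l[10,10]
    w=W[s][m]; zt=np.median(w[:,2]); 
    return m.sum(),np.mean(np.argwhere(m),0)[::-1]+[u-10,v-10],w.mean(0),zt
a=np.load('pics/top0.npz');K,T=a['K'],a['T']
ht=dict(yellow=(.05,.066),blue=(.06,.076),green=(.07,.086),red=(.056,.072))
def onplane(uv,z):
    o=T[:3,3]; r=world(uv[0],uv[1],np.array(1.),K,T)-o; return o+r*(z-o[2])/r[2]
for k in caps:
    n,uv,w,z=blob(caps[k],1); n2,uv2,w2,z2=blob(bob[k],0)
    P=onplane(uv,ht[k][0]);B=onplane(uv2,ht[k][1])
    print(k,n,uv.round(1),w.round(3),z.round(3),'cap',P.round(4),'bob',n2,uv2.round(1),B.round(4),z2.round(3),'dist',np.linalg.norm(P[:2]-B[:2]).round(3),'reach',np.hypot(*P[:2]).round(3),'blockyaw(bob->pin dir)',np.degrees(np.arctan2(*(P-B)[[1,0]])).round(1))
x=np.concatenate([p[230:375,140:310]],0); cv2.imwrite('pics/c1.png',cv2.resize(x[:,:,::-1],None,fx=4,fy=4,interpolation=2))
```

```text
[ 0.37381808 -0.32942327 -0.00348986] [ 0.6439167  -0.47041283 -0.00541222]
yellow 106 [174.1 270. ] [0.453 0.262 0.048] 0.048 cap [0.453  0.2618 0.05  ] bob 36 [192.  274.9] [0.4399 0.2113 0.066 ] 0.066 dist 0.052 reach 0.523 blockyaw(bob->pin dir) 75.5
blue 105 [365.  259.5] [ 0.479 -0.231  0.06 ] 0.061 cap [ 0.4787 -0.2311  0.06  ] bob 33 [385.2 251.5] [ 0.4979 -0.2809  0.076 ] 0.076 dist 0.053 reach 0.532 blockyaw(bob->pin dir) 111.0
green 103 [265.5 253. ] [0.495 0.024 0.07 ] 0.07 cap [0.4951 0.0237 0.07  ] bob 34 [285.3 263.5] [ 0.4676 -0.0279  0.086 ] 0.086 dist 0.059 reach 0.496 blockyaw(bob->pin dir) 61.9
red 103 [213.3 197.7] [0.641 0.162 0.055] 0.055 cap [0.641 0.162 0.056] bob 33 [232.  202.8] [0.6247 0.1105 0.072 ] 0.072 dist 0.054 reach 0.661 blockyaw(bob->pin dir) 72.5
```

View pics/c1.png

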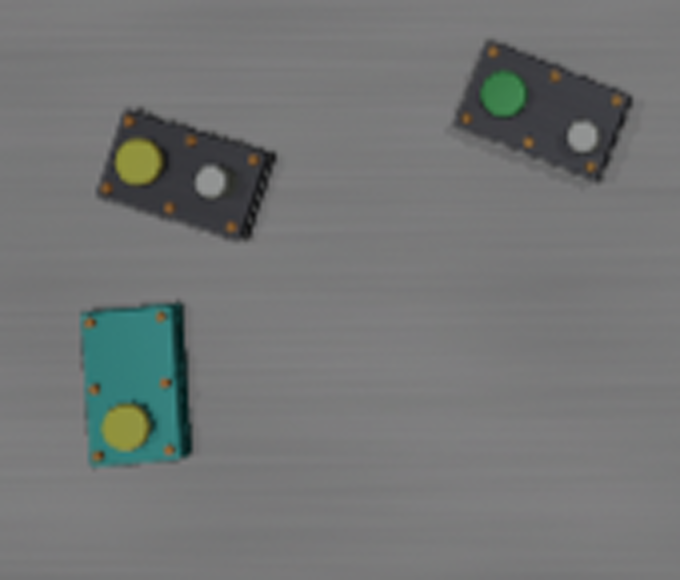

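```bash
cat > go.py <<'E'
import sys
from h import *
T=toolT(); print('clock',get_obs()['clock'],'tcp',T[:3,3].round(4),'F',get_obs()['force'].round(2)); print(T[:3,:3].round(3))
t=np.array([float(a) for a in sys.argv[1:4]]); print('cm in tool',(T[:3,:3].T@(t-T[:3,3])*100).round(2))
E
python3 go.py .453 .262 .12
```

```text
clock 0.1 tcp [0.1661 0.6538 0.2257] F [-0.06  0.29  0.04]
[[-0.     0.969 -0.246]
 [-0.001 -0.246 -0.969]
 [-1.     0.     0.001]]
cm in tool [10.62 37.45 30.89]
```

Emit:
move_arm(commands=[[[0.5, 3.1, 2.6, 0], [0.5, 3.1, 2.6, 0], [0.5, 3.1, 2.6, 0], [0.5, 3.1, 2.6, 0], [0.5, 3.1, 2.6, 0], [0.5, 3.1, 2.6, 0], [0.5, 3.1, 2.6, 0], [0.5, 3.1, 2.6, 0]]], jaw=0)

```text
clock: 0.9
tool_pos: [0.3559, 0.3899, 0.1862]
orientation: [-23.9, 90.0, -128.2]
force: [0.8, 0.7, -0.2]
opening: 0.0295
```

Emit:
move_arm(commands=[[[1, 3.1, 2.5, 0], [1, 3.1, 2.5, 0], [1, 3.1, 2.5, 0], [1, 3.1, 2.5, 0], [1, 0.2, 0, 0], [1, 0, 0, 0], [0, 0, 0, 0], [0, 0, 0, 0]]])

```text
clock: 1.7
tool_pos: [0.4524, 0.2643, 0.1265]
orientation: [-14.1, 90.0, -118.3]
force: [0.4, 1.6, 0.7]
opening: 0.0004
```

```bash
python3 go.py .453 .262 .06; python3 -c "
from h import *
shot('wrist','w1')"
```

```text
clock 1.7 tcp [0.4524 0.2643 0.1265] F [0.4  1.61 0.7 ]
[[-0.     0.97  -0.245]
 [-0.    -0.245 -0.97 ]
 [-1.    -0.     0.   ]]
cm in tool [6.65 0.12 0.21]
```

View pics/w1.png

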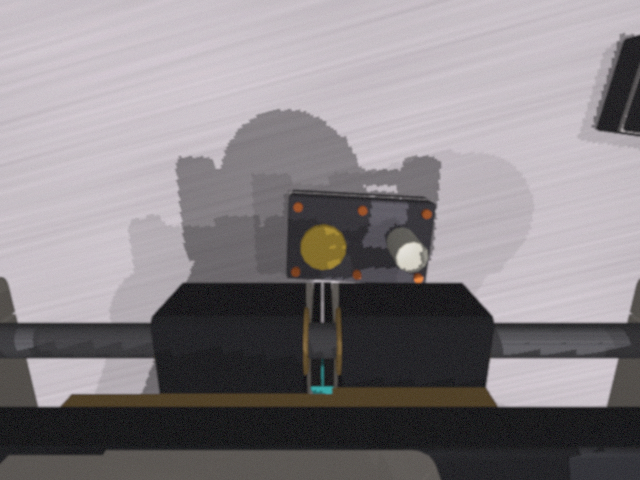

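The wrist view shows the yellow cap at (323,247) on the dark block and its bobbin at (408,255), with the wide gripper parts at columns 155–490. I'll check how close those parts come to the bobbin.

```bash
cat > cap.py <<'E'
import sys
from h import *
def cap(f,color,z):
    p,d,W=cloud(f); a=np.load(f'pics/{f}.npz'); hsv=cv2.cvtColor(p,cv2.COLOR_RGB2HSV).astype(int)
    h={'yellow':24,'blue':112,'green':65,'red':0}[color]
    m=(np.abs((hsv[...,0]-h+90)%180-90)<12)&(hsv[...,1]>120)&(np.abs(W[...,2]-z)<.006)
    n,l,st,ce=cv2.connectedComponentsWithStats(m.astype(np.uint8)); i=1+np.argmax(st[1:,4]); m=l==i
    print(color,st[i],ce[i].round(1),W[m].mean(0).round(4),'zmed',np.median(W[m][:,2]).round(4),'mid',((W[m].min(0)+W[m].max(0))/2).round(4))
if __name__=='__main__': cap(sys.argv[1],sys.argv[2],float(sys.argv[3]))
E
python3 cap.py w1 yellow .05
python3 - <<'E'
from h import *
p,d,W=cloud('w1'); c=calibration('wrist'); M=np.array(c['tool_from_camera']); T=toolT()
for u,v in[(322,290),(330,300),(180,290),(240,290),(460,290),(165,320),(240,350),(311,300),(338,310),(408,255)]:
    Pt=np.linalg.inv(T)@np.r_[W[v,u],1]; print(u,v,d[v,u].round(3),(Pt[:3]*1000).round(0))
K=np.array(c['mtx'])
q=np.linalg.inv(M)@[0,0,0,1]; print('tcp px',K[0,2]+K[0,0]*q[0]/-q[2],K[1,2]-K[1,1]*q[1]/-q[2])
E
```

```text
yellow [ 300  225   46   45 1596] [322.5 247. ] [0.4542 0.2643 0.0487] zmed 0.0488 mid [0.4535 0.2644 0.0476]
322 290 0.309 [128. -50.  -0.]
330 300 0.152 [-18.   9.   3.]
180 290 0.089 [-75.  39. -33.]
240 290 0.089 [-75.  39. -20.]
460 290 0.089 [-75.  39.  31.]
165 320 0.076 [-89.  38. -31.]
240 350 0.077 [-90.  32. -17.]
311 300 0.152 [-18.  10.  -5.]
338 310 0.086 [-79.  36.   3.]
408 255 0.23 [61.  2. 51.]
tcp px 323.6730384148511 302.3201362383233
```

Those wide parts are the gripper body, 75 mm behind the tips, so they clear the bobbin. The TCP is within 2 mm of the cap centre, so I'll descend.

Emit:
move_arm(commands=[[[2, 0, 0, 0], [2, 0.1, 0, 0], [1.5, 0, 0, 0], [0.8, 0, 0, 0], [0.4, 0, 0, 0], [0, 0, 0, 0], [0, 0, 0, 0]]])

```text
clock: 2.45
tool_pos: [0.4541, 0.2639, 0.0603]
orientation: [148.7, 89.9, 44.5]
force: [-0.7, 0.0, 0.2]
opening: 0.0005
```

Emit:
move_arm(commands=[[[0.4, 0, 0, 0], [0.3, 0, 0, 0], [0.2, 0, 0, 0], [0.2, 0, 0, 0], [0.2, 0, 0, 0], [0.2, 0, 0, 0], [0.2, 0, 0, 0], [0, 0, 0, 0]]])

```text
clock: 3.25
tool_pos: [0.4538, 0.2633, 0.0423]
orientation: [-35.7, 90.0, -139.9]
force: [0.5, 1.6, -1.0]
opening: 0.0003
```

Emit:
move_arm(commands=[[[0.1, 0, 0, 0], [0.1, 0, 0, 0], [0.1, 0, 0, 0], [0.1, 0, 0, 0]]])

```text
clock: 3.65
tool_pos: [0.4539, 0.2634, 0.0386]
orientation: [154.6, 90.0, 50.3]
force: [-0.2, -1.0, 3.9]
opening: 0.0004
```

Emit:
move_arm(commands=[[[0.1, 0, 0, 0], [0.1, 0, 0, 0], [0, 0, 0, 0], [0, 0, 0, 0]]])

```text
clock: 4.05
tool_pos: [0.4539, 0.2634, 0.0372]
orientation: [122.1, 90.0, 17.9]
force: [-2.6, -1.6, 11.6]
opening: 0.0005
```

Force rose to 11.6 N at z = 37 mm, so the pin has reached the cushion. I'll retract and check.

Emit:
move_arm(commands=[[[-0.2, 0, 0, 0], [-0.8, 0, 0, 0], [-2, 0, 0, 0], [-3, 0, 0, 0], [-3, 0, 0, 0], [0, 0, 0, 0], [0, 0, 0, 0], [0, 0, 0, 0]]])

```text
clock: 4.85
tool_pos: [0.4534, 0.2629, 0.126]
orientation: [-41.4, 89.9, -145.6]
force: [0.8, 0.3, -0.8]
opening: 0.0001
```

```bash
python3 -c "
from h import *
shot('wrist','w2')"; python3 cap.py w2 yellow .037;python3 go.py .480 -.231 .14
```

```text
yellow [ 300  222   43   44 1479] [320.8 243.8] [0.4543 0.2642 0.0371] zmed 0.0372 mid [0.4534 0.2644 0.0353]
clock 4.9 tcp [0.4533 0.2629 0.1257] F [-0.2   0.42  0.45]
[[-0.001  0.969 -0.246]
 [-0.001 -0.246 -0.969]
 [-1.    -0.001  0.001]]
cm in tool [-1.38 14.75 47.21]
```

The yellow cap dropped 11.6 mm and hasn't moved sideways, so it's home. Now to blue.

Emit:
move_arm(commands=[[[-0.7, 1.3, 4.0, 0], [-0.7, 1.3, 4.0, 0], [0, 1.3, 4.0, 0], [0, 1.3, 4.0, 0], [0, 1.3, 4.0, 0], [0, 1.3, 4.0, 0], [0, 1.3, 4.0, 0], [0, 1.3, 4.0, 0]]])

```text
clock: 5.7
tool_pos: [0.4752, -0.0742, 0.1398]
orientation: [-63.9, 89.9, -168.1]
force: [1.2, 0.3, 0.5]
opening: 0.0
```

Emit:
move_arm(commands=[[[0, 1.2, 4.0, 0], [0, 1.1, 4.0, 0], [0, 1.1, 4.0, 0], [0, 0.9, 3.2, 0], [0, 0, 0, 0], [0, 0, 0, 0], [0, 0, 0, 0]]])

```text
clock: 6.4
tool_pos: [0.4797, -0.2298, 0.1399]
orientation: [-87.7, 89.9, 168.0]
force: [-0.2, -0.2, 0.0]
opening: 0.0005
```

```bash
python3 -c "
from h import *
shot('wrist','w3')"; python3 cap.py w3 blue .06;python3 go.py .479 -.231 .07
```

```text
blue [ 301  226   46   45 1530] [323.5 248.1] [ 0.4797 -0.23    0.0593] zmed 0.0594 mid [ 0.4788 -0.2298  0.0577]
clock 6.45 tcp [ 0.4799 -0.2295  0.1402] F [0.64 0.36 0.15]
[[-0.001  0.969 -0.245]
 [ 0.    -0.245 -0.969]
 [-1.    -0.001  0.   ]]
cm in tool [ 7.02 -0.05  0.17]
```

View pics/w3.png

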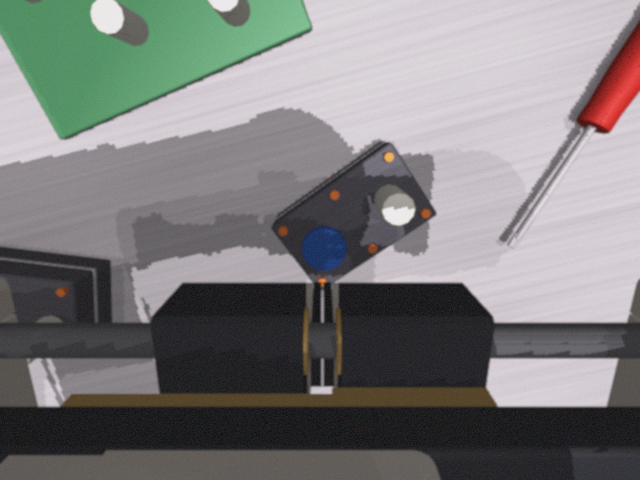

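The blue cap at (324,248) is directly under the TCP, the bobbin at (398,208) is clear, and the screwdriver is well away.

Emit:
move_arm(commands=[[[2, 0, 0, 0], [2, 0, 0, 0], [1.5, 0, 0.1, 0], [1, 0, 0, 0], [0.5, 0, 0, 0], [0.2, 0, 0, 0], [0, 0, 0, 0], [0, 0, 0, 0]]])

```text
clock: 7.25
tool_pos: [0.4803, -0.2313, 0.0692]
orientation: [91.6, 89.9, -12.6]
force: [-0.0, -0.3, 0.8]
opening: 0.0006
```

Emit:
move_arm(commands=[[[0.2, 0, 0, 0], [0.2, 0, 0, 0], [0.2, 0, 0, 0], [0.2, 0, 0, 0], [0.2, 0, 0, 0], [0.2, 0, 0, 0], [0.2, 0, 0, 0], [0.2, 0, 0, 0]]])

```text
clock: 8.05
tool_pos: [0.4798, -0.2313, 0.0525]
orientation: [3.0, 90.0, -101.3]
force: [-1.4, -0.5, 2.9]
opening: 0.0002
```

Emit:
move_arm(commands=[[[0.1, 0, 0, 0], [0.1, 0, 0, 0], [0.1, 0, 0, 0], [0.1, 0, 0, 0], [0.1, 0, 0, 0], [0, 0, 0, 0]]])

```text
clock: 8.65
tool_pos: [0.4799, -0.2314, 0.0477]
orientation: [31.5, 90.0, -72.8]
force: [-2.8, 0.4, 3.8]
opening: 0.0003
```

Emit:
move_arm(commands=[[[0.1, 0, 0, 0], [0.1, 0, 0, 0], [0, 0, 0, 0], [0, 0, 0, 0]]])

```text
clock: 9.05
tool_pos: [0.4799, -0.2314, 0.0467]
orientation: [64.9, 90.0, -39.3]
force: [-5.0, 2.2, 16.0]
opening: 0.0004
```

16 N at z = 46.7 mm means it's seated. Retracting to check.

Emit:
move_arm(commands=[[[-0.2, 0, 0, 0], [-0.8, 0, 0, 0], [-2, 0, 0, 0], [-3, 0, 0, 0], [-3.5, 0, 0, 0], [0, 0, 0, 0], [0, 0, 0, 0], [0, 0, 0, 0]]])

```text
clock: 9.85
tool_pos: [0.4793, -0.2311, 0.1399]
orientation: [-103.4, 89.9, 152.4]
force: [0.1, 1.2, -0.6]
opening: 0.0004
```

```bash
python3 -c "
from h import *
shot('wrist','w4')"; python3 cap.py w4 blue .048;python3 go.py .4955 .0245 .15
```

```text
blue [ 300  222   44   43 1409] [321.5 242.8] [ 0.4797 -0.23    0.0472] zmed 0.0473 mid [ 0.479  -0.2298  0.0457]
clock 9.9 tcp [ 0.4792 -0.2311  0.1397] F [ 0.67 -0.1  -0.4 ]
[[-0.002  0.969 -0.246]
 [ 0.    -0.246 -0.969]
 [-1.    -0.002 -0.   ]]
cm in tool [ -1.03  -4.72 -25.18]
```

Blue dropped 12.1 mm and hasn't shifted. Now green.

Emit:
move_arm(commands=[[[-0.6, -0.7, -3.6, 0], [-0.4, -0.7, -3.6, 0], [0, -0.7, -3.6, 0], [0, -0.7, -3.6, 0], [0, -0.7, -3.6, 0], [0, -0.7, -3.6, 0], [0, -0.5, -3.6, 0], [0, 0, 0, 0]]])

```text
clock: 10.7
tool_pos: [0.4966, 0.0276, 0.1498]
orientation: [-54.0, 90.0, -158.0]
force: [0.7, 0.1, 0.6]
opening: 0.0005
```

Emit:
move_arm(commands=[[[0, 0, 0, 0], [0, 0, 0, 0]]])

```text
clock: 10.9
tool_pos: [0.4958, 0.024, 0.1498]
orientation: [-53.4, 89.9, -157.7]
force: [0.2, 0.5, 0.7]
opening: 0.0008
```

```bash
python3 -c "
from h import *
shot('wrist','w5')"; python3 cap.py w5 green .07;python3 go.py .4955 .0245 .08
```

```text
green [ 299  226   45   44 1469] [321.  247.6] [0.4965 0.0251 0.069 ] zmed 0.069 mid [0.496  0.0253 0.068 ]
clock 10.95 tcp [0.4959 0.0237 0.15  ] F [ 0.24  0.35 -0.67]
[[-0.001  0.969 -0.247]
 [-0.    -0.247 -0.969]
 [-1.    -0.001  0.001]]
cm in tool [ 7.   -0.05 -0.07]
```

Emit:
move_arm(commands=[[[2, 0, -0.1, 0], [2, 0, 0, 0], [1.5, 0, 0, 0], [1, 0, 0, 0], [0.5, 0, 0, 0], [0.2, 0, 0, 0], [0, 0, 0, 0], [0, 0, 0, 0]]])

```text
clock: 11.75
tool_pos: [0.497, 0.0256, 0.0792]
orientation: [123.1, 89.9, 18.8]
force: [-0.6, 0.9, 1.3]
opening: 0.0002
```

Emit:
move_arm(commands=[[[0.2, 0, 0, 0], [0.2, 0, 0, 0], [0.2, 0, 0, 0], [0.2, 0, 0, 0], [0.2, 0, 0, 0], [0.2, 0, 0, 0], [0.2, 0, 0, 0], [0.2, 0, 0, 0]]])

```text
clock: 12.55
tool_pos: [0.4966, 0.0255, 0.0625]
orientation: [96.7, 90.0, -7.5]
force: [-0.6, -0.4, 3.3]
opening: 0.0003
```

Emit:
move_arm(commands=[[[0.1, 0, 0, 0], [0.1, 0, 0, 0], [0.1, 0, 0, 0], [0.1, 0, 0, 0], [0.1, 0, 0, 0], [0, 0, 0, 0], [0, 0, 0, 0]]])

```text
clock: 13.25
tool_pos: [0.4966, 0.0255, 0.0577]
orientation: [119.6, 90.0, 15.4]
force: [-2.0, -0.0, 5.7]
opening: 0.0004
```

Emit:
move_arm(commands=[[[0.1, 0, 0, 0], [0.05, 0, 0, 0], [0, 0, 0, 0], [0, 0, 0, 0]]])

```text
clock: 13.65
tool_pos: [0.4967, 0.0255, 0.057]
orientation: [93.5, 90.0, -10.7]
force: [-5.5, 0.7, 14.7]
opening: 0.0003
```

Emit:
move_arm(commands=[[[-0.2, 0, 0, 0], [-0.8, 0, 0, 0], [-2, 0, 0, 0], [-3, 0, 0, 0], [-3.3, 0, 0, 0], [0, 0, 0, 0], [0, 0, 0, 0], [0, 0, 0, 0]]])

```text
clock: 14.45
tool_pos: [0.496, 0.0253, 0.1484]
orientation: [-65.7, 89.9, -170.0]
force: [-0.1, 0.2, -0.5]
opening: 0.0
```

```bash
python3 -c "
from h import *
shot('wrist','w6')"; python3 cap.py w6 green .058
```

```text
green [ 302  222   43   42 1365] [323.1 243. ] [0.4964 0.0252 0.0573] zmed 0.0573 mid [0.4957 0.0254 0.0558]
```

Emit:
move_arm(commands=[[[-4, 0, 0, 0], [-4, -2, -2, 0], [-4, -3, -3, 0], [-1, -3, -3, 0], [0, -3, -3, 0], [0, -3, -3, 0], [0, -3, -3, 0], [0, -3, -3, 0]]])

```text
clock: 15.3
tool_pos: [0.3537, 0.2643, 0.2726]
orientation: [-18.7, 89.9, -122.9]
force: [1.2, 0.9, 0.2]
opening: 0.0004
```

Emit:
move_arm(commands=[[[0, -3, -3, 0], [0, -3, -3, 0], [0, -3, -3, 0], [0, -2, -3, 0], [0, 0, -3, 0], [0, 0, -3, 0], [0, 0, 0, 0], [0, 0, 0, 0]]])

```text
clock: 16.1
tool_pos: [0.2926, 0.4648, 0.2715]
orientation: [-1.5, 89.8, -105.7]
force: [-0.7, 0.2, -0.8]
opening: 0.0005
```

Run:
```python
from h import *
from cap import cap
shot('top','top1');p,d,K,T=shot('side','side1'); print(get_obs()['clock'],get_obs()['tool_pos'])
for c,z in(('yellow',.038),('blue',.048),('green',.058),('red',.056)):
    try: cap('top1',c,z)
    except Exception as e: print(c,e)
a=cv2.imread('pics/side1.png')[180:335,110:400]; b=cv2.imread('pics/top1.png')[160:360,130:410]
cv2.imwrite('pics/s2.png',cv2.resize(a,None,fx=2.7,fy=2.7,interpolation=2));cv2.imwrite('pics/t2.png',cv2.resize(b,None,fx=2.5,fy=2.5,interpolation=2))
```

```text
16.2 [0.29267505 0.46408447 0.27260531]
yellow [170 265  12  11  98] [175.2 270.4] [0.4526 0.2622 0.0378] zmed 0.0375 mid [0.4535 0.2617 0.0379]
blue [343  91  87   4 152] [386.2  92.7] [ 0.9249 -0.2937  0.0483] zmed 0.0481 mid [ 0.9248 -0.2934  0.048 ]
green [261 248  11  11  91] [265.8 253.4] [0.4951 0.0239 0.0579] zmed 0.0579 mid [0.496  0.0235 0.0579]
red [208 193  12  11  96] [213.2 197.8] [0.6409 0.1625 0.0553] zmed 0.0552 mid [0.6405 0.1622 0.056 ]
```

View pics/s2.png

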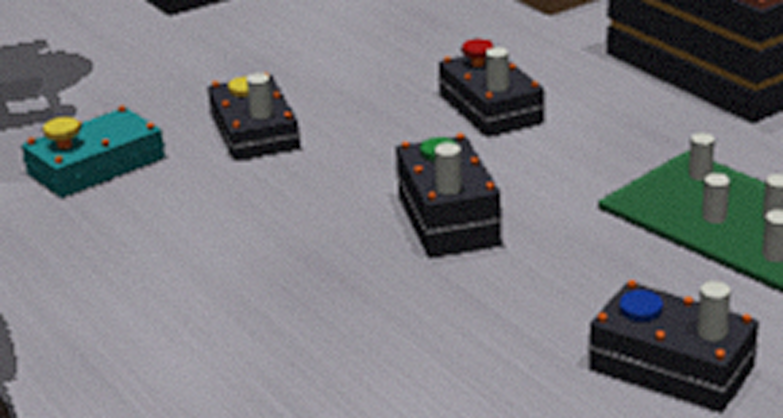

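View pics/t2.png

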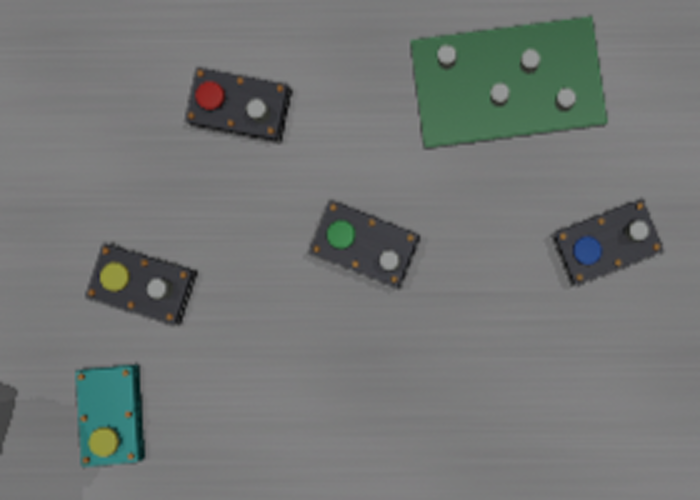

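In the side view the yellow (240,86), blue (640,304) and green (437,148) caps sit on their blocks. Red (478,48) and the turquoise look-alike (62,128) still show their stems. In the top view every bobbin is upright and no block has moved.

```bash
python3 -c "
from h import *
print(close_job())"
```

```text
the job is handed in; nothing more can be done
None
```

I pressed the yellow, blue and green pins fully home, in that order, with the closed fingertips, and handed the job in at about 16 s of the 48 s allowed. I read at most 16 N on the tool while pressing.

- **Pressed pins:** the wrist camera measured the caps 11.6 mm (yellow), 12.1 mm (blue) and 11.7 mm (green) lower than before. The top camera put yellow at 38 mm and green at 58 mm, both home heights.
- **Left alone:** red is still raised at 55–56 mm, and the turquoise look-alike was not touched. In the last pictures the bobbins were all upright and the blocks had not moved. I kept well away from the screwdriver, but didn't look at it again at the end.
- **Failed check:** the last top-camera reading for blue picked up the blue bin instead of the cap. Blue therefore rests on the wrist-camera measurement and the side picture, which shows its cap sitting on the block.

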